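# Load a batten end into a drill jig through its sprung chip flap

### The arm

A 7-joint arm with a two-finger parallel gripper is mounted at the origin on a cart in front of the work surface, level with it; the furniture and walls round the work are solid. World frame = base frame: x ahead of the robot, y to its left, z up, the work surface at z = 0. Lengths are in m, angles in rad, forces in N, time in s.
With the tool pointing down it reaches from about 0.425 to 0.875 m from the base axis. Payload 8.4 kg.
Tool frame: the origin (TCP) lies at the very end of the fingers, on their centre line; the grasp point (between the pads) lies 19 mm behind it; z points along the fingers, y is the line along which they close (so a half turn about z gives the same grasp; the last joint's range is limited). The gripper opens to 85 mm and grips with 20 to 120 N. Pads are 22 mm wide; open, the fingers measure 114 mm over their backs; the gripper's body (76 mm by 85 mm) begins 54 mm behind the grasp point. The pads swing forward as they close: fully open they stand 13 mm farther back than shut.
Start: joints at [-1.289, 0.333, 0.04, 1.465, -0.013, 1.343, -0.059], TCP at [0.242, 0.603, 0.199] pointing down, gripper open.
Joint ranges: [-2.58, 2.58], [-0.38, 2.09], [-1.3, 1.39], [0.25, 2.4], [-1.5, 4.64], [0.08, 2.09], [-2.65, 2.65]. Speed limits (rad/s): [2.22, 2.22, 2.79, 2.79, 3.14, 3.14, 3.14].

### API

Orientations are given as [roll, pitch, yaw] about the fixed x, y, z axes, in that order (R = Rz(yaw) Ry(pitch) Rx(roll)).
In Python, from plant import readout, vision, job, boxes_of, silhouettes gives the robot as it stands. The module is installed in compiled form; this text tells all that it offers.
- The arm moves only by the shell command python3 -m inch 'ROWS' [OPENING] [FORCE]. ROWS is a JSON object of lists of equal length, an entry for each row: "delta_pos": the shift along the world's x, y, z in units of 100 mm (1.0 is 100 mm), a list of three; "turn": the turn, a rotation vector about the world's x, y, z in units of pi/2 rad (1.0 is pi/2 rad), a list of three. In form: {"delta_pos": [[dx, dy, dz], ...], "turn": [[ax, ay, az], ...]}. A call has 1 to 8 rows; each row shifts and turns the commanded pose from where the row before left it; what a row does not reach is not made up. A row lasts 1/12 s, in which the tool goes at most 41.7 mm and 7.16 degrees, less where a joint would pass 70% of its speed; a pose out of reach is approached as far as the arm can. A call with a number of a shift or a turn outside -1 to 1 is refused whole. A call with a gripper value outside its range is refused whole. OPENING is the opening, from -1 (shut) to 1 (fully open), set as the call begins (- or left out, the last holds). The fingers move at their own pace and stop on an object; FORCE is the grip in N (left out, the last holds). Time passes only in rows, so rows that do not move let the fingers close. It gives the time, the measured TCP pose, the force, the opening and the grip force at its end, in the units of the state.
- readout.observe(): the state, without advancing time (a new reading comes with each control period).
- vision.get_image(name): name is "scene" or "top" or "wrist"; returns the picture (420x560x3 uint8, red, green, blue); there is no depth.
- vision.calibration(name): a dict with "fx", "fy", "cx", "cy" (pixels), "position" and "attitude" of the camera in the world; the wrist camera has in their place "tool_from_camera" (4x4, takes a point from camera to tool coordinates, whose origin is the TCP and whose axes are the flange's). Camera axes: x right, y down, z forward; pixel columns grow to the right and rows downward; lengths in m; the calibration is good to about 2 mm. A picture is of the moment at which its call begins: read the wrist's pose just before it. calibration takes no time and is no camera call.
- job.sign_off(): hands the job in; it is judged then, once.
Trained networks look in the newest picture that a camera, given by its name, has taken for a name from the list of things; names that differ only in an ending like _2 or _b are one class to them, and where a whole thing is asked for, a point or a joint stands for the part that bears it (a point fixed in the world has none). Each returns a list of dicts, best first, with "conf" (0 to 1); they miss things now and then, are a little off and sometimes report something else, mostly with a low value. They report only what shows in the picture. A call takes as long as a camera call.
- boxes_of(name, camera): "location" ([column, row] in pixels, amid what is visible of it).
- silhouettes(name, camera): "pixels" (420x560 bool, what is visible of it) and "location" ([column, row] in pixels, amid what is visible of it).
The state is a dict: "time_s": time; "joint_positions": joint angles; "qd": joint speeds; "tau": joint torques, N m; "tcp_pos": TCP position; "ee_rot": TCP orientation; "wrist_force": force on the tool from outside, world axes, zero at the start; "ft_torque": the same for the moment, N m; "finger_gap": finger opening in m; "finger_force": force on a finger pad.
Only numpy, scipy, OpenCV 4.12 (cv2) and the standard library are available. Lean on these libraries where they do the work, as an engineer would, in place of code of your own. Each camera call takes 0.05 s, during which the arm holds its last target. There are 200 camera calls.

### The job

Load the square batten end into the drill jig for boring: lay it in the infeed and, with the push stick, push it gently through the sprung flap until you feel it come up firmly against the length stop inside, without shifting the stop from its setting. Then draw the stick out so that the flap falls shut behind the wood, lay the stick flat on the bench, and leave the other things where they lie.

Things in the scene. Friction and masses are not known exactly. Their poses are not given: they have to be found in the camera images.
- drill_jig: Plywood drill jig fixed to the bench: a straight channel lying crosswise with an infeed tray at its left end. Origin: on the bench, on the channel's centre line, in the plane of the shut flap. Its -y is the push direction (into the tunnel, robot's right), +y out over the tray, z up. Channel and tray floor: one level, 12 mm above the bench. The tray runs to y = +140 mm and is 76 mm wide.
- jig_mouth (a point): Middle of the channel floor at the mouth, in the flap's plane (12 mm above the jig's origin, same axes). Channel 40 mm wide. Flared cheeks, 20 mm high, stand on the tray from y = +6 to +52 mm, 52 mm apart at the outer end. Tunnel: y = +8 to -262 mm, 66 mm wide outside; its cover's underside is 54 mm above the floor, its top 70 mm above the bench (the stop's knob: 89 mm).
- flap (a joint): Sprung flap of polished steel across the mouth, 36 mm wide, hung from a pin 50 mm above the floor. Angle in rad: 0 shut (upright), growing to 1.55 as it swings inward; it cannot open outward. The spring shuts it with 0.03 N m when shut, 0.066 at 1.2 rad: a piece 32 mm high takes some 3 to 6 N to push in, then 1 to 3 N of drag.
- flap_edge (a point): Middle of the flap's lower edge, 3 mm above the floor when shut. It swings on a radius of 47 mm, so the flap can shut only once the tail of the piece is 47 mm or more inside the flap's plane and the stick is out.
- length_stop: Aluminium carriage in the tunnel, clamped by a black star knob. Origin: channel floor, centre line, at the carriage's face towards the flap, 195 to 215 mm inside the flap's plane. A steel nose (22 mm across) projects 10 to 30 mm from that face towards the flap: how far is not measured nor seen under the cover, and is to be felt. Pushed with over about 16 N the clamp slips and the setting is lost.
- batten_end: Workpiece: a square wooden batten end 32 x 110 x 32 mm, 70 to 130 g, lying on the bench in front of the jig's right half. Origin: centre of its underside; its y axis runs along its length (either end may lead), z up.
- push_stick: Push stick: a plain wooden stick 30 mm wide, 220 mm long, 24 mm high, about 90 g, lying flat on the bench in front of the infeed. Origin: centre of its underside; its y axis runs along its length (both ends alike), z up. Its front end has to go up to about 95 mm inside the flap's plane, so hold it near its rear end.
- thin_offcut: Thin wooden offcut 45 x 90 x 18 mm at the left of the bench; a bystander.
- nail_box: Carton 50 x 85 x 42 mm at the right of the bench; a bystander.
- tape_measure: Tape measure 44 x 90 x 69 mm at the right of the bench; a bystander.

How it is judged:
By the outcome, as a careful person would: the job done as asked, in the order asked, and still so for the second after the job is handed in, with the robot touching nothing.
It also fails if it takes over 67 s, if anything falls off the work surface, if the arm or the gripper's body presses on something with over 40 N, if the wrist force passes 120 N, or if a joint passes its speed limit or range.

## Working session

There is one attempt and no reset: what is moved stays moved. The work goes in short steps, Python scripts to look and compute and a shell command to move; the robot and the scene stay as the last step left them, time stands still between calls to the robot, and variables do not carry over. Pictures are saved under pics/ and viewed, at most 10 in all, crops included, and the job is handed in when it is done.

```bash
mkdir -p pics; cat > h.py <<'E'
import numpy as np, cv2
from plant import readout, vision, job, boxes_of, silhouettes
from scipy.spatial.transform import Rotation as R
def cam(n, st=None):
    c=vision.calibration(n)
    if n=="wrist":
        st=st or readout.observe()
        T=np.eye(4);T[:3,:3]=rot(st["ee_rot"]);T[:3,3]=st["tcp_pos"]
        M=T@np.array(c["tool_from_camera"]); return c,M[:3,3],M[:3,:3]
    return c,np.array(c["position"]),rot(c["attitude"])
def rot(a):
    a=np.array(a)
    if a.shape==(3,3): return a
    return R.from_euler('xyz',a).as_matrix() if a.size==3 else R.from_quat(a).as_matrix()
def ray(C,uv,z):
    c,p,Rm=C; d=Rm@np.array([(uv[0]-c["cx"])/c["fx"],(uv[1]-c["cy"])/c["fy"],1]); return p+d*(z-p[2])/d[2]
def proj(C,P):
    c,p,Rm=C; q=Rm.T@(np.array(P)-p); return np.array([c["fx"]*q[0]/q[2]+c["cx"],c["fy"]*q[1]/q[2]+c["cy"]])
def save(n,f):
    im=vision.get_image(n); cv2.imwrite("pics/"+f,im[:,:,::-1]); return im
E
python3 - <<'E'
from h import *
s=readout.observe(); print({k:np.round(v,3) for k,v in s.items()})
a=save("top","top0.png");b=save("scene","scene0.png")
cv2.imwrite("pics/both0.png",cv2.resize(np.vstack([a,b])[:,:,::-1],None,fx=.71,fy=.71))
for n in("top","scene"): print(n,vision.calibration(n))
for n in("top",):
  C=cam(n)
  for o,h in(("batten_end",.032),("push_stick",.024),("drill_jig",.07),("length_stop",.089),("flap",.06),("thin_offcut",.018),("nail_box",.042),("tape_measure",.069)):
    for r in silhouettes(o,n)[:2]:
      m=r["pixels"].astype(np.uint8); cn=np.argwhere(m)[:,::-1].astype(np.float32)
      bx=cv2.boxPoints(cv2.minAreaRect(cn)); 
      print(o,round(r["conf"],2),np.round(r["location"]),m.sum(),[list(np.round(ray(C,p,h)[:2],3)) for p in bx])
E
```

```text
{'time_s': np.float64(0.0), 'joint_positions': array([-1.289,  0.334,  0.04 ,  1.466, -0.013,  1.343, -0.059]), 'qd': array([-0.001, -0.003,  0.002,  0.001, -0.   , -0.   , -0.001]), 'tau': array([ 1.0000e-03, -6.5857e+01,  1.3660e+00, -4.0555e+01,  1.7000e-02,
        1.3000e-02, -0.0000e+00]), 'tcp_pos': array([0.241, 0.603, 0.198]), 'ee_rot': array([-3.14 ,  0.   ,  2.761]), 'wrist_force': array([-0.469, -0.386,  0.71 ]), 'ft_torque': array([0.063, 0.004, 0.01 ]), 'finger_force': np.float64(0.0), 'finger_gap': np.float64(0.085)}
top {'fx': 519.9670226870841, 'fy': 519.9670226870841, 'cx': 276.0449911824255, 'cy': 208.1452415082369, 'position': array([-0.65120495,  0.31427133,  1.52788165]), 'attitude': array([-2.47591239, -0.00698716, -1.78858723])}
scene {'fx': 518.5711542624007, 'fy': 518.5711542624007, 'cx': 274.68671584452676, 'cy': 205.31764821608078, 'position': array([-0.29514309,  1.09413122,  1.10006435]), 'attitude': array([-2.23728124, -0.0027953 , -2.48807456])}
batten_end 0.69 [366. 215.] 375 [[np.float64(0.442), np.float64(-0.213)], [np.float64(0.418), np.float64(-0.
[... 745 characters left out ...]
at64(0.552), np.float64(-0.159)], [np.float64(0.519), np.float64(-0.15)], [np.float64(0.526), np.float64(-0.121)]]
thin_offcut 0.72 [138. 245.] 280 [[np.float64(0.452), np.float64(0.591)], [np.float64(0.483), np.float64(0.514)], [np.float64(0.434), np.float64(0.5)], [np.float64(0.405), np.float64(0.575)]]
nail_box 0.82 [390. 196.] 391 [[np.float64(0.495), np.float64(-0.338)], [np.float64(0.476), np.float64(-0.426)], [np.float64(0.399), np.float64(-0.396)], [np.float64(0.418), np.float64(-0.311)]]
tape_measure 0.87 [413. 216.] 282 [[np.float64(0.329), np.float64(-0.355)], [np.float64(0.389), np.float64(-0.442)], [np.float64(0.341), np.float64(-0.459)], [np.float64(0.283), np.float64(-0.372)]]
```

View pics/both0.png

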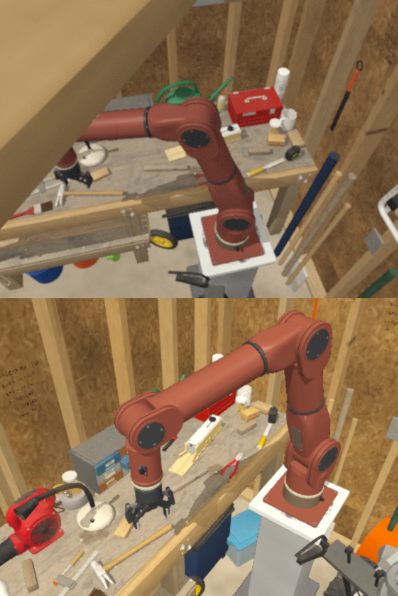

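The top view (upper) shows the arm hiding most of the jig; the scene view (lower) shows the jig's tray and white-knobbed cover near (200,440) in the montage. I'll measure from the scene camera too.

```bash
python3 - <<'E'
from h import *
a=save("scene","scene1.png")
C=cam("scene")
for o,h in(("batten_end",.032),("push_stick",.024),("drill_jig",.07),("length_stop",.089),("flap",.06)):
    for r in silhouettes(o,"scene")[:2]:
      m=r["pixels"].astype(np.uint8); cn=np.argwhere(m)[:,::-1].astype(np.float32)
      bx=cv2.boxPoints(cv2.minAreaRect(cn)); 
      print(o,round(r["conf"],2),np.round(r["location"]),m.sum(),np.round(ray(C,r["location"],h)[:2],3),[[round(float(x),3) for x in ray(C,p,h)[:2]] for p in bx])
cv2.imwrite("pics/sc1.png",cv2.resize(a[140:340,150:420,::-1],None,fx=2.9,fy=2.9,interpolation=cv2.INTER_CUBIC))
E
```

```text
batten_end 0.75 [345. 182.] 327 [ 0.414 -0.245] [[0.443, -0.198], [0.427, -0.338], [0.373, -0.295], [0.391, -0.16]]
push_stick 0.57 [265. 255.] 639 [0.41  0.215] [[0.448, 0.295], [0.413, 0.106], [0.367, 0.134], [0.404, 0.317]]
drill_jig 0.66 [275. 206.] 2354 [0.495 0.055] [[0.498, 0.257], [0.603, -0.219], [0.481, -0.176], [0.402, 0.275]]
length_stop 0.6 [296. 168.] 77 [ 0.553 -0.139] [[0.559, -0.113], [0.552, -0.164], [0.516, -0.137], [0.523, -0.087]]
flap 0.48 [266. 211.] 131 [0.511 0.081] [[0.499, 0.118], [0.538, 0.062], [0.506, 0.045], [0.468, 0.102]]
```

View pics/sc1.png

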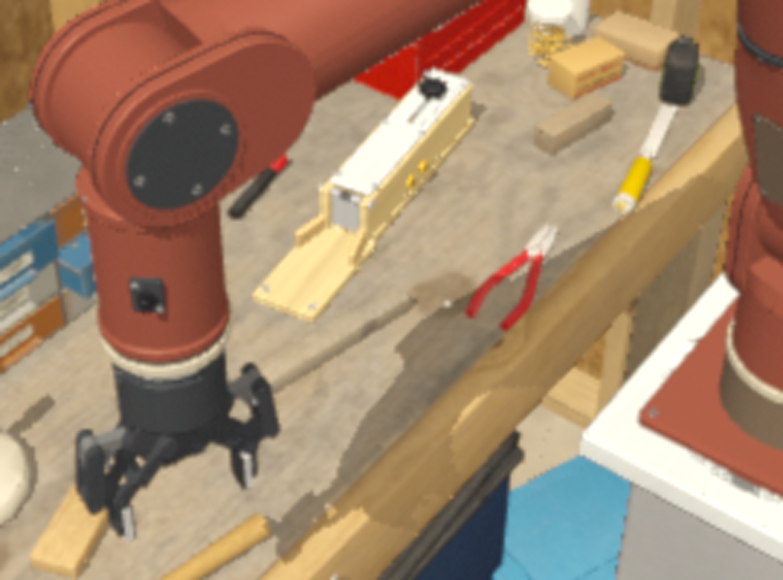

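The crop shows the jig (tray end corners at crop (255,295),(312,318); cover top near corners (330,190),(362,197), knob (433,88)), the batten at (572,122), and the stick lying from about (275,385) to (455,285), partly shaded. The pliers and hammer are clutter. Now I'll fit the poses.

```bash
cat >> h.py <<'E'
from scipy.optimize import minimize
def hull(C,boxes,pose):
    x,y,a=pose; m=np.zeros((420,560),np.uint8)
    for (x0,x1,y0,y1,z0,z1) in boxes:
        P=[[x+np.cos(a)*u-np.sin(a)*v,y+np.sin(a)*u+np.cos(a)*v,z] for u in(x0,x1) for v in(y0,y1) for z in(z0,z1)]
        q=np.array([proj(C,p) for p in P]); 
        cv2.fillConvexPoly(m,cv2.convexHull((q*16).round().astype(np.int32)),1,shift=4)
    return m
def fit(C,boxes,mask,p0):
    def f(p):
        m=hull(C,boxes,p); return 1-(m&mask).sum()/max(1,(m|mask).sum())
    best=None
    for d in(-.06,0,.06):
        p=np.array(p0)+[0,0,d]
        r=minimize(f,p,method="Nelder-Mead",options=dict(initial_simplex=p+np.array([[0,0,0],[.02,0,0],[0,.02,0],[0,0,.08]]),maxiter=200))
        if best is None or r.fun<best.fun: best=r
    return best.x,1-best.fun
STICK=[(-.015,.015,-.11,.11,0,.024)]
BAT=[(-.016,.016,-.055,.055,0,.032)]
JIG=[(-.038,.038,0,.14,0,.012),(-.033,.033,-.262,.008,0,.07)]
E
python3 - <<'E'
from h import *
C=cam("scene"); vision.get_image("scene")
for o,b,p0 in(("batten_end",BAT,(.41,-.25,.2)),("push_stick",STICK,(.41,.21,.2)),("drill_jig",JIG,(.49,.06,.2))):
    r=silhouettes(o,"scene")
    if not r: print("missed",o); continue
    x,i=fit(C,b,r[0]["pixels"].astype(np.uint8),p0); print(o,np.round(x,3),"iou",round(i,2))
f=lambda u,v,z: np.round(ray(C,(150+u/2.9,140+v/2.9),z),3)
print(f(255,295,.012),f(312,318,.012),f(330,190,.07),f(362,197,.07),f(470,78,.07),f(433,88,.089))
E
```

```text
batten_end [ 0.417 -0.267 -0.137] iou 0.87
push_stick [ 0.414  0.195 -0.141] iou 0.68
drill_jig [0.515 0.062 0.152] iou 0.91
[0.523 0.21  0.012] [0.451 0.2   0.012] [0.526 0.075 0.07 ] [0.49  0.063 0.07 ] [ 0.528 -0.203  0.07 ] [ 0.536 -0.135  0.089]
```

```bash
python3 -m inch '{"delta_pos":[[0.27,-0.31,0.1],[0.27,-0.31,0.1],[0.27,-0.31,0.1],[0.27,-0.31,0.1],[0.27,-0.31,0.1],[0.27,-0.31,0.1],[0.27,-0.31,0.1],[0,0,0]],"turn":[[0,0,-0.06],[0,0,-0.06],[0,0,-0.06],[0,0,-0.06],[0,0,-0.06],[0,0,-0.06],[0,0,-0.06],[0,0,-0.06]]}'
cat > look.py <<'E'
import sys; from h import *
# look.py file obj...
D={"batten_end":(BAT,(.417,-.267,-.137)),"push_stick":(STICK,(.414,.195,-.17)),"drill_jig":(JIG,(.515,.062,.152))}
st=readout.observe(); im=save("wrist",sys.argv[1]); C=cam("wrist",st)
print(np.round(st["tcp_pos"],4),np.round(st["ee_rot"],3),st["time_s"])
for o in sys.argv[2:]:
    r=silhouettes(o,"wrist")
    if not r: print("missed",o); continue
    x,i=fit(C,D[o][0],r[0]["pixels"].astype(np.uint8),D[o][1]); m=r[0]["pixels"]
    print(o,round(r[0]["conf"],2),np.round(r[0]["location"]),m.sum(),"pose",np.round(x,4),"iou",round(i,2),"bbox",np.argwhere(m).min(0),np.argwhere(m).max(0))
E
python3 look.py w1.png push_stick drill_jig
```

```text
time_s: 1.67
tcp_pos: [0.4352, 0.382, 0.2706]
ee_rot: [3.137, 0.002, 1.99]
wrist_force: [1.2, -0.7, 0.1]
finger_gap: 0.0857
finger_force: 0.0
[0.4352 0.382  0.2706] [3.137e+00 2.000e-03 1.990e+00] 1.6667
push_stick 0.84 [234. 246.] 2594 pose [ 0.4191  0.2239 -0.1813] iou 0.89 bbox [191 193] [305 274]
drill_jig 0.63 [252. 316.] 3940 pose [0.5149 0.0628 0.1654] iou 0.59 bbox [270 222] [368 289]
```

View pics/w1.png

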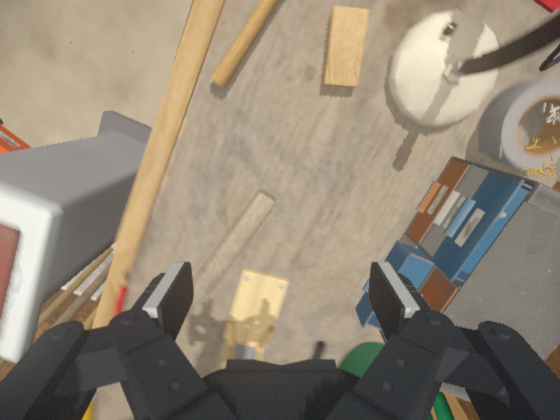

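The wrist view shows the stick from (265,195) to (200,300) and the jig tray at (258,290); the offcut lies at (345,45), well clear. Next I'll go over the jig to the batten.

```bash
python3 -m inch '{"delta_pos":[[0.12,-0.38,0],[0.12,-0.38,0],[0.12,-0.38,0],[0.12,-0.38,0],[0.12,-0.38,0],[0.12,-0.38,0],[0.1,-0.38,0],[0.0,-0.38,0]],"turn":[[0,0,-0.04],[0,0,-0.04],[0,0,-0.04],[0,0,-0.04],[0,0,0],[0,0,0],[0,0,0],[0,0,0]]}'
python3 look.py w2.png drill_jig
python3 -m inch '{"delta_pos":[[-0.1,-0.36,-0.1],[-0.12,-0.36,-0.1],[-0.13,-0.36,-0.1],[-0.13,-0.36,-0.1],[-0.15,-0.36,-0.1],[-0.15,-0.36,-0.1],[-0.15,-0.3,-0.1],[0,0,0]],"turn":[[0,0,-0.03],[0,0,-0.03],[0,0,-0.03],[0,0,-0.03],[0,0,-0.03],[0,0,-0.03],[0,0,-0.03],[0,0,0]]}'
python3 look.py w3.png batten_end
```

```text
time_s: 2.48
tcp_pos: [0.5102, 0.0855, 0.2672]
ee_rot: [-3.141, 0.001, 1.762]
wrist_force: [0.2, 0.3, -0.2]
finger_gap: 0.0854
finger_force: 0.0
[0.5102 0.0855 0.2672] [-3.141e+00  1.000e-03  1.762e+00] 2.4833
drill_jig 0.85 [276. 199.] 13708 pose [0.5136 0.0648 0.155 ] iou 0.93 bbox [ 72 254] [354 313]
time_s: 3.25
tcp_pos: [0.4134, -0.1645, 0.1961]
ee_rot: [-3.139, 0.0, 1.42]
wrist_force: [-0.3, -0.1, 0.7]
finger_gap: 0.0855
finger_force: 0.0
[ 0.4134 -0.1645  0.1961] [-3.139  0.     1.42 ] 3.25
batten_end 0.92 [298. 251.] 2297 pose [ 0.4161 -0.2676 -0.1771] iou 0.95 bbox [208 282] [294 311]
```

View pics/w2.png

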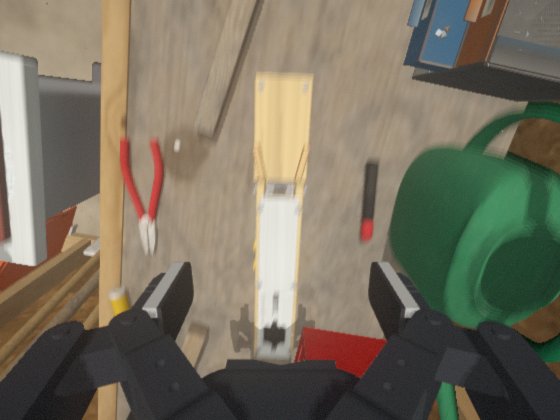

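View pics/w3.png

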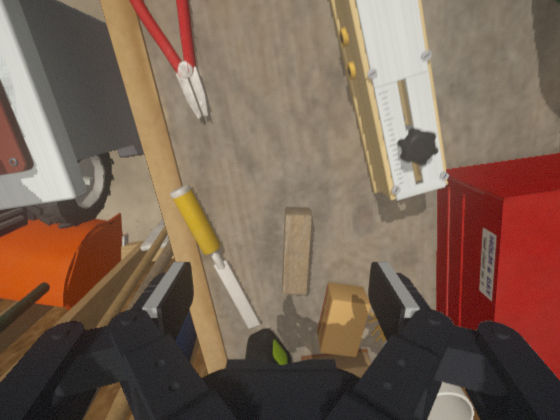

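w2 shows the jig straight below, with tray (285,110), flap (280,188) and knob (272,345). w3 shows the batten at (298,251) with the nail box 25+ mm off its lower right, so I'll narrow the fingers before descending.

```bash
python3 -m inch '{"delta_pos":[[0.01,-0.24,-0.28],[0.01,-0.24,-0.28],[0.01,-0.24,-0.28],[0.01,-0.26,-0.28],[0,0,0],[0,0,0]],"turn":[[0,0,-0.017],[0,0,0],[0,0,0],[0,0,0],[0,0,0],[0,0,0]]}' 0.4
python3 look.py w4.png batten_end
```

```text
time_s: 3.85
tcp_pos: [0.4203, -0.2574, 0.0837]
ee_rot: [-3.136, 0.003, 1.402]
wrist_force: [-0.5, -0.8, 0.6]
finger_gap: 0.0598
finger_force: 0.0
[ 0.4203 -0.2574  0.0837] [-3.136e+00  3.000e-03  1.402e+00] 3.85
batten_end 0.94 [279. 211.] 5389 pose [ 0.4164 -0.2667 -0.1904] iou 0.96 bbox [147 258] [280 300]
```

```bash
python3 -m inch '{"delta_pos":[[-0.03,-0.05,-0.2],[0,0,-0.25],[0,0,-0.2],[0,0,-0.1],[0,0,-0.05],[0,0,0]],"turn":[[0,0,-0.015],[0,0,0],[0,0,0],[0,0,0],[0,0,0],[0,0,0]]}'
python3 -m inch '{"delta_pos":[[0,0,0],[0,0,0],[0,0,0],[0,0,0],[0,0,0],[0,0,0]],"turn":[[0,0,0],[0,0,0],[0,0,0],[0,0,0],[0,0,0],[0,0,0]]}' -1 50
```

```text
time_s: 4.45
tcp_pos: [0.4186, -0.2623, 0.0061]
ee_rot: [3.141, -0.001, 1.377]
wrist_force: [-0.5, 0.2, 0.2]
finger_gap: 0.0595
finger_force: 0.0
time_s: 4.95
tcp_pos: [0.4179, -0.2633, 0.0059]
ee_rot: [3.141, -0.0, 1.375]
wrist_force: [0.3, -0.9, 0.2]
finger_gap: 0.0001
finger_force: 0.0
```

```bash
python3 look.py w5.png batten_end
```

```text
[ 0.4179 -0.2633  0.0059] [ 3.141 -0.     1.375] 4.95
batten_end 0.59 [282. 205.] 6071 pose [ 0.417  -0.2669 -0.1657] iou 0.53 bbox [154 248] [342 310]
```

View pics/w5.png

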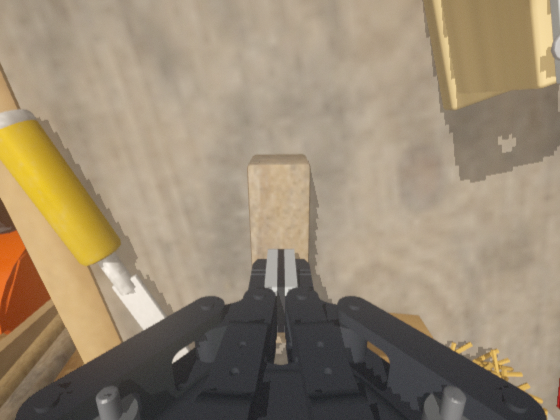

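The fingers closed empty at (280,270), with the batten's front end still showing at (280,155). I'll check the geometry.

```bash
python3 - <<'E'
from h import *
s=readout.observe(); C=cam("wrist",s)
for n,P in(("tcp",s["tcp_pos"]),("tcp+40up",np.array(s["tcp_pos"])+[0,0,.04]),("bat end L",[.4113,-.2100,.032]),("bat end R",[.4428,-.2159,.032])): print(n,proj(C,P))
for z in(0.0,.032,.06): print(z,np.round(ray(C,(280,163),z),3),np.round(ray(C,(249,163),z),3),np.round(ray(C,(309,163),z),3))
print(np.round(vision.calibration("wrist")["tool_from_camera"],3))
E
```

```text
tcp [281.38500661 238.33652704]
tcp+40up [281.639421   271.50276215]
bat end L [247.95901241 165.80881294]
bat end R [312.90773426 165.18167634]
0.0 [ 0.426 -0.217  0.   ] [ 0.408 -0.214  0.   ] [ 0.443 -0.221  0.   ]
0.032 [ 0.427 -0.212  0.032] [ 0.412 -0.209  0.032] [ 0.441 -0.214  0.032]
0.06 [ 0.428 -0.207  0.06 ] [ 0.416 -0.204  0.06 ] [ 0.439 -0.209  0.06 ]
[[ 0.001 -0.95  -0.311  0.08 ]
 [ 1.     0.     0.001 -0.001]
 [-0.001 -0.311  0.95  -0.176]
 [ 0.     0.     0.     1.   ]]
```

```bash
python3 - <<'E'
from h import *
a=save("scene","scene2.png"); C=cam("scene"); s=readout.observe()
for P in([.418,-.263,.006],[.418,-.263,.04],[.4268,-.2125,.032],[.4268,-.2125,0]): print(np.round(proj(C,P)))
q=proj(C,[.418,-.263,.02]).astype(int)
x0,y0=q[0]-60,q[1]-60; print(x0,y0)
b=save("top","top2.png"); C=cam("top"); r=proj(C,[.418,-.263,.02]).astype(int); print(r-50)
k=lambda i,q,h:cv2.resize(i[q[1]-h:q[1]+h,q[0]-h:q[0]+h,::-1],(400,400),interpolation=cv2.INTER_CUBIC)
cv2.imwrite("pics/z2.png",np.hstack([k(a,q,60),k(b,r,50)]))
E
```

```text
[346. 185.]
[347. 177.]
[337. 185.]
[336. 192.]
286 121
[313 161]
```

View pics/z2.png

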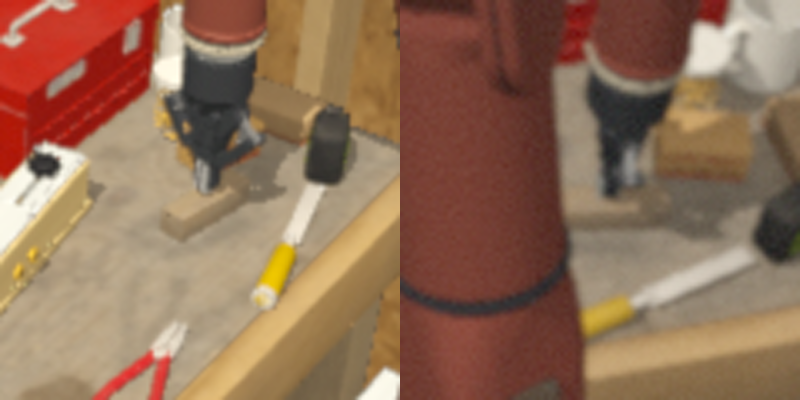

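The tip really stands on or just above the batten's top (scene crop (207,190), about z=0.036). So the fingers end about 30 mm short of the stated TCP. I'll open and go lower, watching the force.

```bash
python3 -m inch '{"delta_pos":[[0,0,0],[0,0,0],[0,0,0],[0,0,0],[0,0,0]],"turn":[[0,0,0.01],[0,0,0],[0,0,0],[0,0,0],[0,0,0]]}' 0.4
python3 -m inch '{"delta_pos":[[0,0,-0.06],[0,0,-0.06],[0,0,0]],"turn":[[0,0,0],[0,0,0],[0,0,0]]}'
python3 -m inch '{"delta_pos":[[0,0,-0.06],[0,0,-0.04],[0,0,0]],"turn":[[0,0,0],[0,0,0],[0,0,0]]}'
```

```text
time_s: 5.57
tcp_pos: [0.4177, -0.2633, 0.0056]
ee_rot: [-3.142, -0.0, 1.391]
wrist_force: [-0.1, -0.3, 0.3]
finger_gap: 0.0594
finger_force: 0.0
time_s: 5.82
tcp_pos: [0.417, -0.2628, -0.0077]
ee_rot: [-3.14, -0.0, 1.391]
wrist_force: [-0.1, 0.2, 0.0]
finger_gap: 0.0597
finger_force: 0.0
time_s: 6.07
tcp_pos: [0.4171, -0.263, -0.0173]
ee_rot: [-3.14, -0.0, 1.391]
wrist_force: [-0.5, 0.2, -0.7]
finger_gap: 0.0597
finger_force: 0.0
```

```bash
python3 -m inch '{"delta_pos":[[0,0,-0.05],[0,0,0]],"turn":[[0,0,0],[0,0,0]]}'
python3 -m inch '{"delta_pos":[[0,0,0],[0,0,0],[0,0,0],[0,0,0],[0,0,0],[0,0,0]],"turn":[[0,0,0],[0,0,0],[0,0,0],[0,0,0],[0,0,0],[0,0,0]]}' -1 50
```

```text
time_s: 6.23
tcp_pos: [0.4174, -0.2631, -0.022]
ee_rot: [-3.141, -0.0, 1.391]
wrist_force: [-0.4, 0.9, -0.6]
finger_gap: 0.0597
finger_force: 0.0
time_s: 6.73
tcp_pos: [0.418, -0.2634, -0.021]
ee_rot: [3.141, -0.0, 1.391]
wrist_force: [-1.1, -0.6, 6.1]
finger_gap: 0.0307
finger_force: 50.4
```

```bash
python3 -m inch '{"delta_pos":[[0,0,0.1],[0,0,0.25],[0,0,0.3],[0,0,0.3],[0,0,0.3],[0.05,0.1,0.2],[0.07,0.3,0],[0.07,0.37,0]],"turn":[[0,0,0],[0,0,0],[0,0,0],[0,0,0.03],[0,0,0.03],[0,0,0.03],[0,0,0.03],[0,0,0.03]]}'
python3 -m inch '{"delta_pos":[[0.07,0.38,0],[0.07,0.38,0],[0.07,0.38,0],[0.08,0.38,0],[0.08,0.38,0],[0.08,0.38,0],[0.08,0.38,0],[0.08,0.38,0]],"turn":[[0,0,0.03],[0,0,0.033],[0,0,0],[0,0,0],[0,0,0],[0,0,0],[0,0,0],[0,0,0]]}'
python3 -m inch '{"delta_pos":[[0.05,0.3,0],[0,0,0],[0,0,0]],"turn":[[0,0,0],[0,0,0],[0,0,0]]}'
python3 look.py w6.png drill_jig batten_end
```

```text
time_s: 7.4
tcp_pos: [0.4373, -0.1879, 0.1256]
ee_rot: [3.138, 0.001, 1.624]
wrist_force: [1.5, 1.4, -2.4]
finger_gap: 0.0308
finger_force: 49.9
time_s: 8.07
tcp_pos: [0.4976, 0.1194, 0.1241]
ee_rot: [3.141, -0.0, 1.725]
wrist_force: [1.5, -0.2, -1.0]
finger_gap: 0.0308
finger_force: 49.8
time_s: 8.32
tcp_pos: [0.5024, 0.1492, 0.1236]
ee_rot: [-3.141, 0.001, 1.729]
wrist_force: [-1.2, 0.7, -1.2]
finger_gap: 0.031
finger_force: 49.9
[0.5024 0.1492 0.1236] [-3.141e+00  1.000e-03  1.729e+00] 8.3167
drill_jig 0.9 [271. 153.] 2995 pose [0.5118 0.0646 0.1418] iou 0.14 bbox [131 238] [359 320]
batten_end 0.74 [280. 260.] 13728 pose [ 0.417 -0.267 -0.197] iou 0.0 bbox [163 243] [365 319]
```

View pics/w6.png

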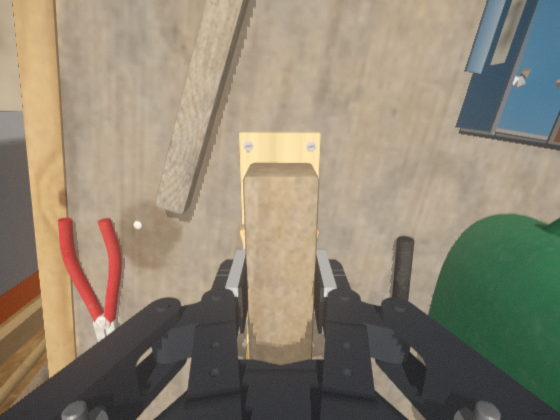

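The wrist view shows the batten held square over the tray, with tray end corners at (240,133)/(320,133) and cheek ends at (241,237)/(319,235). I'll check the tray's position from these.

```bash
python3 - <<'E'
from h import *
C=cam("wrist")
print([np.round(ray(C,p,.012),4) for p in((240,133),(320,133))],[np.round(ray(C,p,.032),4) for p in((241,232),(319,232))])
for pose in((.5136,.0648,.155),(.5149,.0628,.152)):
  x,y,a=pose; g=lambda u,v,z:np.round(proj(C,[x+np.cos(a)*u-np.sin(a)*v,y+np.sin(a)*u+np.cos(a)*v,z]))
  print(g(-.038,.14,.012),g(.038,.14,.012),g(-.038,.052,.012))
# batten tail end top in image if yaw 0.155, at tool
E
```

```text
[array([0.457 , 0.1947, 0.012 ]), array([0.5296, 0.2059, 0.012 ])] [array([0.4706, 0.1057, 0.032 ]), array([0.5436, 0.117 , 0.032 ])]
[238. 130.] [321. 130.] [241. 220.]
[239. 132.] [322. 132.] [243. 221.]
```

```bash
python3 -m inch '{"delta_pos":[[-0.014,0,-0.2],[0,0,-0.3],[0,0,-0.3],[0,0,-0.25],[0,0,-0.1],[0,0,0],[0,0,0]],"turn":[[0,0,-0.002],[0,0,0],[0,0,0],[0,0,0],[0,0,0],[0,0,0],[0,0,0]]}'
python3 -m inch '{"delta_pos":[[0,0,-0.05],[0,0,-0.05],[0,0,0]],"turn":[[0,0,0],[0,0,0],[0,0,0]]}'
```

```text
time_s: 9.05
tcp_pos: [0.5017, 0.1469, 0.0094]
ee_rot: [3.142, 0.0, 1.721]
wrist_force: [-0.4, 0.9, -1.0]
finger_gap: 0.0313
finger_force: 49.8
time_s: 9.3
tcp_pos: [0.5015, 0.1479, -0.0012]
ee_rot: [3.141, -0.0, 1.723]
wrist_force: [-0.5, 0.1, -0.8]
finger_gap: 0.0311
finger_force: 49.8
```

```bash
python3 -m inch '{"delta_pos":[[0,0,-0.04],[0,0,-0.02],[0,0,0]],"turn":[[0,0,0],[0,0,0],[0,0,0]]}'
python3 -m inch '{"delta_pos":[[0,0,-0.02],[0,0,0]],"turn":[[0,0,0],[0,0,0]]}'
```

```text
time_s: 9.55
tcp_pos: [0.5011, 0.1477, -0.0077]
ee_rot: [-3.141, 0.0, 1.723]
wrist_force: [0.5, -0.5, -0.9]
finger_gap: 0.0308
finger_force: 49.8
time_s: 9.72
tcp_pos: [0.5015, 0.1478, -0.009]
ee_rot: [3.142, -0.0, 1.722]
wrist_force: [-1.0, 0.4, 4.2]
finger_gap: 0.031
finger_force: 50.3
```

```bash
python3 -m inch '{"delta_pos":[[0,0,0],[0,0,0],[0,0,0],[0,0,0],[0,0,0.1],[0,0,0.3],[0,0,0.4],[0,0,0.38]],"turn":[[0,0,0],[0,0,0],[0,0,0],[0,0,0],[0,0,0],[0,0,0],[0,0,0],[0,0,0]]}' 0.6
python3 -m inch '{"delta_pos":[[-0.1,0.28,0],[-0.15,0.33,0],[-0.15,0.33,0],[-0.15,0.33,0],[-0.12,0.32,0],[0,0,0],[0,0,0]],"turn":[[0,0,-0.045],[0,0,-0.045],[0,0,-0.045],[0,0,-0.045],[0,0,-0.033],[0,0,0],[0,0,0]]}'
python3 look.py w7.png push_stick drill_jig batten_end
```

```text
time_s: 10.38
tcp_pos: [0.5008, 0.1469, 0.1104]
ee_rot: [-3.141, 0.001, 1.722]
wrist_force: [2.1, 0.8, 0.6]
finger_gap: 0.0684
finger_force: 0.0
time_s: 10.97
tcp_pos: [0.4333, 0.3087, 0.1092]
ee_rot: [3.141, -0.0, 1.392]
wrist_force: [0.6, -0.7, -0.2]
finger_gap: 0.0685
finger_force: 0.0
[0.4333 0.3087 0.1092] [ 3.141 -0.     1.392] 10.9667
push_stick 0.58 [284. 261.] 5883 pose [ 0.4187  0.2229 -0.1924] iou 0.91 bbox [169 266] [364 300]
drill_jig 0.65 [346. 339.] 2781 pose [0.5133 0.0634 0.1525] iou 0.27 bbox [267 320] [419 437]
batten_end 0.82 [353. 319.] 276 pose [ 0.417 -0.267 -0.197] iou 0.0 bbox [291 343] [341 363]
```

View pics/w7.png

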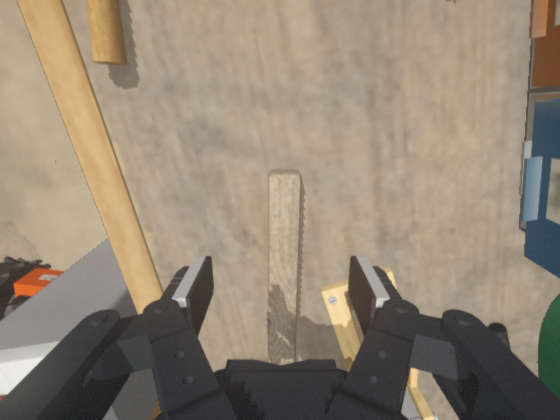

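The stick's rear end is at (285,172), centred between the fingers, and the tray corner (392,272) is clear of the right finger. I'll descend and grip.

```bash
python3 -m inch '{"delta_pos":[[0.015,-0.02,-0.2],[0,0,-0.35],[0,0,-0.35],[0,0,-0.2],[0,0,-0.1],[0,0,-0.05],[0,0,0],[0,0,0]],"turn":[[0,0,-0.007],[0,0,0],[0,0,0],[0,0,0],[0,0,0],[0,0,0],[0,0,0],[0,0,0]]}'
python3 -m inch '{"delta_pos":[[0,0,0],[0,0,0],[0,0,0],[0,0,0],[0,0,0],[0,0,0]],"turn":[[0,0,0],[0,0,0],[0,0,0],[0,0,0],[0,0,0],[0,0,0]]}' -1 90
```

```text
time_s: 11.83
tcp_pos: [0.4368, 0.3049, -0.0152]
ee_rot: [3.141, -0.001, 1.376]
wrist_force: [-0.1, -0.1, 0.4]
finger_gap: 0.068
finger_force: 0.0
time_s: 12.33
tcp_pos: [0.4363, 0.3053, -0.015]
ee_rot: [3.141, -0.002, 1.377]
wrist_force: [-2.3, -2.6, 10.9]
finger_gap: 0.0266
finger_force: 88.2
```

```bash
python3 -m inch '{"delta_pos":[[0,0,0.1],[0,0,0.25],[0,0,0.25],[0.06,0.26,0.1],[0.06,0.26,0],[0.06,0.26,0],[0.07,0.26,0],[0,0,0]],"turn":[[0,0,0],[0,0,0],[0,0,0.05],[0,0,0.05],[0,0,0.05],[0,0,0.05],[0,0,0.021],[0,0,0]]}'
python3 -m inch '{"delta_pos":[[0,0,0],[0,0,0]],"turn":[[0,0,0],[0,0,0]]}'
python3 - <<'E'
from h import *
s=readout.observe(); w=save("wrist","w8.png"); C=cam("wrist",s)
print(np.round(s["tcp_pos"],4),np.round(s["ee_rot"],3))
for o in("push_stick","batten_end","drill_jig"):
    for r in silhouettes(o,"wrist")[:1]: 
        cn=np.argwhere(r["pixels"])[:,::-1].astype(np.float32); print(o,round(r["conf"],2),np.round(r["location"]),np.round(cv2.boxPoints(cv2.minAreaRect(cn))).tolist())
a=save("scene","scene3.png"); q=(255,235)
k=cv2.resize(a[175:325,170:370,::-1],None,fx=2,fy=2,interpolation=cv2.INTER_CUBIC)
cv2.imwrite("pics/z3.png",np.hstack([cv2.resize(w[:,:,::-1],(400,300)),k]))
E
```

```text
time_s: 13.0
tcp_pos: [0.4604, 0.4146, 0.0544]
ee_rot: [3.14, -0.003, 1.731]
wrist_force: [-1.3, 0.7, -1.1]
finger_gap: 0.0269
finger_force: 89.2
time_s: 13.17
tcp_pos: [0.4609, 0.408, 0.0538]
ee_rot: [-3.141, 0.001, 1.723]
wrist_force: [-0.6, 0.3, -1.0]
finger_gap: 0.027
finger_force: 89.2
[0.4609 0.408  0.0538] [-3.141e+00  1.000e-03  1.723e+00]
push_stick 0.71 [280. 286.] [[251.0, 209.0], [310.0, 209.0], [310.0, 365.0], [251.0, 365.0]]
```

View pics/z3.png

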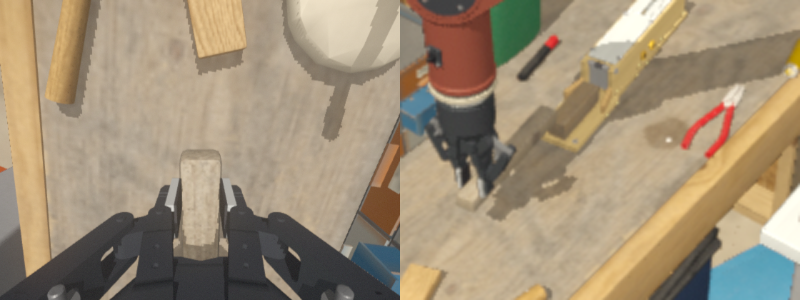

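The batten lies in the tray between the cheeks (crop (575,105)), and the stick is held straight in line behind it. That was the tenth and last picture I may view, so from here I check by numbers. First I'll check the stick's pitch and the lateral alignment.

```bash
python3 - <<'E'
from h import *
s=readout.observe(); vision.get_image("scene"); C=cam("scene"); y0=.153
r=silhouettes("push_stick","scene"); print([(round(k["conf"],2),np.round(k["location"])) for k in r])
m=r[0]["pixels"].astype(np.uint8)
t=np.array(s["tcp_pos"]); g=t+[0,0,.027]  # stick mid height at grip
def mk(pitch,yaw):
    ax=np.array([-np.sin(yaw)*np.cos(pitch),np.cos(yaw)*np.cos(pitch),np.sin(pitch)]); lx=np.array([np.cos(yaw),np.sin(yaw),0]); up=np.cross(lx,ax)
    q=np.array([proj(C,g+lx*a+ax*b+up*c) for a in(-.015,.015) for b in(.026,-.194) for c in(-.012,.012)])
    o=np.zeros((420,560),np.uint8); cv2.fillConvexPoly(o,cv2.convexHull((q*16).round().astype(np.int32)),1,shift=4); return o
for p in(-.09,-.06,-.03,0,.03,.06,.09):
    print(p,[round((mk(p,y)&m).sum()/(mk(p,y)|m).sum(),3) for y in(y0-.05,y0,y0+.05)])
b=silhouettes("batten_end","scene")
if b:
    for h0 in(.012,):
        bx=[(-.016,.016,-.055,.055,.012,.044)]; x,i=fit(C,bx,b[0]["pixels"].astype(np.uint8),(.5015,.144,.153)); print("batten",np.round(x,4),i)
E
```

```text
[(0.63, array([229., 248.]))]
-0.09 [np.float64(0.479), np.float64(0.435), np.float64(0.344)]
-0.06 [np.float64(0.506), np.float64(0.48), np.float64(0.385)]
-0.03 [np.float64(0.498), np.float64(0.506), np.float64(0.408)]
0 [np.float64(0.505), np.float64(0.531), np.float64(0.46)]
0.03 [np.float64(0.461), np.float64(0.542), np.float64(0.492)]
0.06 [np.float64(0.441), np.float64(0.518), np.float64(0.532)]
0.09 [np.float64(0.399), np.float64(0.48), np.float64(0.514)]
batten [0.5007 0.1424 0.2544] 0.8116591928251121
```

```bash
cat > chk.py <<'E'
import sys; from h import *
s=readout.observe(); a=.153; F=np.array(s["wrist_force"]); d=np.array(s["tcp_pos"])-[.5143,.063,0]
u=np.array([-np.sin(a),np.cos(a),0]); v=np.array([np.cos(a),np.sin(a),0])
f=F@u; print("t %.2f jigy %.1f lat %.1f z %.1f | push %.1f lat %.1f fz %.1f gap %.4f"%(s["time_s"],1e3*d@u,1e3*d@v,1e3*d[2],f,F@v,F[2],s["finger_gap"]))
sys.exit(1 if f>float(sys.argv[1]) or abs(F@v)>8 or abs(F[2])>10 else 0)
E
python3 -m inch '{"delta_pos":[[0,0,-0.15],[0,0,-0.2],[0,0,-0.1],[0,0,-0.03],[0,0,0],[0,0,0]],"turn":[[0,0,0],[0,0,0],[0,0,0],[0,0,0],[0,0,0],[0,0,0]]}' >/dev/null && python3 chk.py 4 &&
python3 -m inch '{"delta_pos":[[0.0076,-0.0494,0],[0.0076,-0.0494,0],[0,0,0]],"turn":[[0,0,0],[0,0,0],[0,0,0]]}' >/dev/null && python3 chk.py 4 &&
python3 -m inch '{"delta_pos":[[0.0076,-0.0494,0],[0.0076,-0.0494,0],[0,0,0]],"turn":[[0,0,0],[0,0,0],[0,0,0]]}' >/dev/null && python3 chk.py 4 &&
python3 -m inch '{"delta_pos":[[0.0076,-0.0494,0],[0.0076,-0.0494,0],[0.0076,-0.0494,0],[0,0,0]],"turn":[[0,0,0],[0,0,0],[0,0,0],[0,0,0]]}' >/dev/null && python3 chk.py 4
```

```text
t 14.07 jigy 349.9 lat 0.2 z 6.2 | push -0.8 lat -0.0 fz -0.8 gap 0.0264
t 14.32 jigy 338.3 lat 0.5 z 6.4 | push -0.2 lat -0.2 fz -1.1 gap 0.0266
t 14.57 jigy 328.4 lat 0.1 z 5.9 | push 0.3 lat 0.0 fz -0.8 gap 0.0264
t 14.90 jigy 313.2 lat 0.0 z 5.6 | push -0.2 lat 0.9 fz 0.2 gap 0.0266
```

```bash

python3 -m inch '{"delta_pos":[[0.0076,-0.0494,0],[0.0076,-0.0494,0],[0,0,0]],"turn":[[0,0,0],[0,0,0],[0,0,0]]}' >/dev/null && python3 chk.py 8 &&
python3 -m inch '{"delta_pos":[[0.0076,-0.0494,0],[0.0076,-0.0494,0],[0,0,0]],"turn":[[0,0,0],[0,0,0],[0,0,0]]}' >/dev/null && python3 chk.py 8 &&
python3 -m inch '{"delta_pos":[[0.0076,-0.0494,0],[0.0076,-0.0494,0],[0,0,0]],"turn":[[0,0,0],[0,0,0],[0,0,0]]}' >/dev/null && python3 chk.py 8 &&
python3 -m inch '{"delta_pos":[[0.0076,-0.0494,0],[0.0076,-0.0494,0],[0.0076,-0.0494,0],[0.0076,-0.0494,0],[0,0,0]],"turn":[[0,0,0],[0,0,0],[0,0,0],[0,0,0],[0,0,0]]}' >/dev/null && python3 chk.py 8 &&
python3 -m inch '{"delta_pos":[[0.0076,-0.0494,0],[0.0076,-0.0494,0],[0.0076,-0.0494,0],[0.0076,-0.0494,0],[0,0,0]],"turn":[[0,0,0],[0,0,0],[0,0,0],[0,0,0],[0,0,0]]}' >/dev/null && python3 chk.py 8
```

```text
t 15.15 jigy 304.0 lat -0.0 z 5.7 | push -0.2 lat 0.7 fz -0.0 gap 0.0266
t 15.40 jigy 294.0 lat -0.0 z 5.8 | push 0.4 lat 0.1 fz -1.5 gap 0.0267
t 15.65 jigy 283.5 lat 0.0 z 5.7 | push -0.1 lat -0.0 fz -1.0 gap 0.0266
t 16.07 jigy 262.8 lat -0.1 z 5.6 | push -0.0 lat -0.4 fz -0.5 gap 0.0264
t 16.48 jigy 243.1 lat -0.1 z 5.6 | push 0.4 lat 0.1 fz -1.5 gap 0.0270
```

No flap force is showing where it should, so I'll check where the batten and stick front are.

```bash
python3 - <<'E'
from h import *
for n in("scene","top"):
  im=save(n,n+"4.png"); C=cam(n); s=readout.observe(); a=.153
  J=lambda u,v,z:np.round(proj(C,[.5143+np.cos(a)*u-np.sin(a)*v,.063+np.sin(a)*u+np.cos(a)*v,z]))
  print(n,"tcp",np.round(proj(C,np.array(s["tcp_pos"])+[0,0,.025])),"jig y=140",J(0,.14,.03),"y=70",J(0,.07,.03),"y=0",J(0,0,.03), "flap edge", J(0,0,.06))
  for o in("push_stick","batten_end","flap"):
    for r in silhouettes(o,n)[:2]:
      m=np.argwhere(r["pixels"]); print(o,round(r["conf"],2),np.round(r["location"]),"n",len(m),"bbox rc",m.min(0),m.max(0))
E
```

```text
scene tcp [229. 261.] jig y=140 [247. 240.] y=70 [258. 227.] y=0 [269. 215.] flap edge [269. 208.]
push_stick 0.63 [248. 237.] n 439 bbox rc [220 220] [268 265]
batten_end 0.75 [267. 213.] n 165 bbox rc [209 259] [225 273]
batten_end 0.17 [251. 235.] n 406 bbox rc [221 222] [268 265]
flap 0.36 [267. 205.] n 41 bbox rc [205 264] [209 274]
top tcp [207. 224.] jig y=140 [235. 216.] y=70 [254. 210.] y=0 [271. 205.] flap edge [271. 200.]
push_stick 0.71 [232. 215.] n 524 bbox rc [205 200] [229 259]
```

The batten's tail and the stick's front agree at jig y about 49 mm and the flap is lifting, so the push is working; the drag just relaxes during the idle rows. I'll carry on.

```bash

python3 -m inch '{"delta_pos":[[0.0076,-0.0494,0],[0.0076,-0.0494,0],[0.0076,-0.0494,0],[0.0076,-0.0494,0]],"turn":[[0,0,0],[0,0,0],[0,0,0],[0,0,0]]}' >/dev/null && python3 chk.py 8 &&
python3 -m inch '{"delta_pos":[[0.0076,-0.0494,0],[0.0076,-0.0494,0],[0.0076,-0.0494,0],[0.0076,-0.0494,0]],"turn":[[0,0,0],[0,0,0],[0,0,0],[0,0,0]]}' >/dev/null && python3 chk.py 8 &&
python3 -m inch '{"delta_pos":[[0.0076,-0.0494,0],[0.0076,-0.0494,0],[0.0076,-0.0494,0],[0.0076,-0.0494,0]],"turn":[[0,0,0],[0,0,0],[0,0,0],[0,0,0]]}' >/dev/null && python3 chk.py 8 &&
python3 -m inch '{"delta_pos":[[0.0076,-0.0494,0],[0.0076,-0.0494,0],[0.0076,-0.0494,0],[0.0076,-0.0494,0],[0.0046,-0.0297,0]],"turn":[[0,0,0],[0,0,0],[0,0,0],[0,0,0],[0,0,0]]}' >/dev/null && python3 chk.py 8
```

```text
t 17.22 jigy 224.5 lat -0.2 z 5.8 | push 3.3 lat 0.4 fz -1.4 gap 0.0269
t 17.55 jigy 204.3 lat -0.2 z 5.7 | push 2.6 lat 0.3 fz -0.5 gap 0.0263
t 17.88 jigy 184.3 lat -0.2 z 5.7 | push 2.6 lat -0.3 fz -1.2 gap 0.0272
t 18.30 jigy 161.0 lat -0.3 z 5.6 | push 2.1 lat -0.5 fz -0.3 gap 0.0267
```

```bash
P='python3 chk.py 5.5'
python3 -m inch '{"delta_pos":[[0.0046,-0.0297,0],[0.0046,-0.0297,0],[0.0046,-0.0297,0],[0.003,-0.0198,0]],"turn":[[0,0,0],[0,0,0],[0,0,0],[0,0,0]]}' >/dev/null && $P &&
python3 -m inch '{"delta_pos":[[0.0015,-0.0099,0],[0.0015,-0.0099,0],[0.0015,-0.0099,0]],"turn":[[0,0,0],[0,0,0],[0,0,0]]}' >/dev/null && $P &&
python3 -m inch '{"delta_pos":[[0.0015,-0.0099,0],[0.0015,-0.0099,0]],"turn":[[0,0,0],[0,0,0]]}' >/dev/null && $P &&
python3 -m inch '{"delta_pos":[[0.0015,-0.0099,0],[0.0015,-0.0099,0]],"turn":[[0,0,0],[0,0,0]]}' >/dev/null && $P &&
python3 -m inch '{"delta_pos":[[0.0015,-0.0099,0],[0.0015,-0.0099,0]],"turn":[[0,0,0],[0,0,0]]}' >/dev/null && $P &&
python3 -m inch '{"delta_pos":[[0.0015,-0.0099,0],[0.0015,-0.0099,0]],"turn":[[0,0,0],[0,0,0]]}' >/dev/null && $P &&
python3 -m inch '{"delta_pos":[[0.0015,-0.0099,0],[0.0015,-0.0099,0]],"turn":[[0,0,0],[0,0,0]]}' >/dev/null && $P &&
python3 -m inch '{"delta_pos":[[0.0015,-0.0099,0],[0.0015,-0.0099,0]],"turn":[[0,0,0],[0,0,0]]}' >/dev/null && $P &&
python3 -m inch '{"delta_pos":[[0.0015,-0.0099,0],[0.0015,-0.0099,0]],"turn":[[0,0,0],[0,0,0]]}' >/dev/null && $P &&
python3 -m inch '{"delta_pos":[[0.0015,-0.0099,0],[0.0015,-0.0099,0]],"turn":[[0,0,0],[0,0,0]]}' >/dev/null && $P
```

```text
t 18.63 jigy 150.4 lat -0.3 z 5.6 | push 0.8 lat 0.4 fz -1.7 gap 0.0267
t 18.88 jigy 147.9 lat -0.3 z 5.6 | push 1.0 lat 0.7 fz -1.5 gap 0.0270
t 19.05 jigy 145.8 lat -0.3 z 5.6 | push 1.6 lat 0.1 fz -1.8 gap 0.0268
t 19.22 jigy 143.8 lat -0.3 z 5.6 | push 2.3 lat -0.4 fz -1.8 gap 0.0266
t 19.38 jigy 141.7 lat -0.3 z 5.6 | push 2.1 lat -0.2 fz -1.6 gap 0.0266
t 19.55 jigy 139.7 lat -0.3 z 5.6 | push 2.4 lat 0.0 fz -0.8 gap 0.0269
t 19.72 jigy 137.7 lat -0.3 z 5.6 | push 2.0 lat -0.3 fz -1.6 gap 0.0269
t 19.88 jigy 135.7 lat -0.3 z 5.7 | push 1.9 lat -0.1 fz -0.8 gap 0.0261
t 20.05 jigy 133.7 lat -0.3 z 5.6 | push 1.6 lat -0.2 fz -1.4 gap 0.0267
t 20.22 jigy 131.7 lat -0.3 z 5.6 | push 1.4 lat -0.1 fz -2.1 gap 0.0273
```

```bash
P='python3 chk.py 4.5'
python3 -m inch '{"delta_pos":[[0.0015,-0.0099,0],[0.0015,-0.0099,0]],"turn":[[0,0,0],[0,0,0]]}' >/dev/null && $P &&
python3 -m inch '{"delta_pos":[[0.0015,-0.0099,0],[0.0015,-0.0099,0]],"turn":[[0,0,0],[0,0,0]]}' >/dev/null && $P &&
python3 -m inch '{"delta_pos":[[0.0015,-0.0099,0],[0.0015,-0.0099,0]],"turn":[[0,0,0],[0,0,0]]}' >/dev/null && $P &&
python3 -m inch '{"delta_pos":[[0.0015,-0.0099,0],[0.0015,-0.0099,0]],"turn":[[0,0,0],[0,0,0]]}' >/dev/null && $P &&
python3 -m inch '{"delta_pos":[[0.0015,-0.0099,0],[0.0015,-0.0099,0]],"turn":[[0,0,0],[0,0,0]]}' >/dev/null && $P &&
python3 -m inch '{"delta_pos":[[0.0015,-0.0099,0],[0.0015,-0.0099,0]],"turn":[[0,0,0],[0,0,0]]}' >/dev/null && $P &&
python3 -m inch '{"delta_pos":[[0.0015,-0.0099,0],[0.0015,-0.0099,0]],"turn":[[0,0,0],[0,0,0]]}' >/dev/null && $P &&
python3 -m inch '{"delta_pos":[[0.0015,-0.0099,0],[0.0015,-0.0099,0]],"turn":[[0,0,0],[0,0,0]]}' >/dev/null && $P &&
python3 -m inch '{"delta_pos":[[0.0015,-0.0099,0],[0.0015,-0.0099,0]],"turn":[[0,0,0],[0,0,0]]}' >/dev/null && $P &&
python3 -m inch '{"delta_pos":[[0.0015,-0.0099,0],[0.0015,-0.0099,0]],"turn":[[0,0,0],[0,0,0]]}' >/dev/null && $P
```

```text
t 20.38 jigy 129.7 lat -0.3 z 5.7 | push 1.8 lat 0.4 fz -0.7 gap 0.0267
t 20.55 jigy 127.7 lat -0.3 z 5.6 | push 2.6 lat -0.9 fz -1.7 gap 0.0270
t 20.72 jigy 125.8 lat -0.3 z 5.6 | push 1.8 lat -0.1 fz -1.2 gap 0.0264
t 20.88 jigy 123.7 lat -0.3 z 5.6 | push 2.4 lat -0.2 fz -1.7 gap 0.0266
t 21.05 jigy 121.7 lat -0.3 z 5.7 | push 2.3 lat -1.1 fz -1.2 gap 0.0271
t 21.22 jigy 121.0 lat -0.3 z 5.8 | push 8.7 lat -0.2 fz -1.7 gap 0.0266
```

Contact with the stop: force jumped from 2.3 to 8.7 N at jig y 121. I'll hold and read again.

```bash
python3 -m inch '{"delta_pos":[[0,0,0]],"turn":[[0,0,0]]}' >/dev/null; python3 chk.py 9; python3 -m inch '{"delta_pos":[[0,0,0],[0,0,0]],"turn":[[0,0,0],[0,0,0]]}' >/dev/null; python3 chk.py 9
```

```text
t 21.30 jigy 121.0 lat -0.3 z 5.8 | push 4.7 lat -0.7 fz -1.2 gap 0.0269
t 21.47 jigy 121.0 lat -0.3 z 5.8 | push 6.9 lat -0.6 fz -1.5 gap 0.0266
```

```bash
python3 -m inch '{"delta_pos":[[0.0007,-0.005,0],[0,0,0]],"turn":[[0,0,0],[0,0,0]]}' >/dev/null; python3 chk.py 9; python3 -m inch '{"delta_pos":[[0,0,0],[0,0,0],[0,0,0]],"turn":[[0,0,0],[0,0,0],[0,0,0]]}' >/dev/null; python3 chk.py 9
```

```text
t 21.63 jigy 121.0 lat -0.3 z 5.8 | push 6.7 lat -0.7 fz -1.2 gap 0.0266
t 21.88 jigy 121.0 lat -0.3 z 5.8 | push 6.8 lat -0.7 fz -1.6 gap 0.0269
```

```bash
python3 -m inch '{"delta_pos":[[0.0007,-0.005,0],[0,0,0],[0,0,0]],"turn":[[0,0,0],[0,0,0],[0,0,0]]}' >/dev/null; python3 chk.py 9
```

```text
t 22.13 jigy 121.0 lat -0.3 z 5.9 | push 8.5 lat -0.8 fz -2.0 gap 0.0266
```

```bash
python3 -m inch '{"delta_pos":[[-0.0031,0.02,0],[-0.0076,0.0494,0],[-0.0153,0.099,0],[-0.0229,0.148,0],[-0.0229,0.148,0],[-0.0229,0.148,0],[-0.0229,0.148,0],[-0.0229,0.148,0]],"turn":[[0,0,0],[0,0,0],[0,0,0],[0,0,0],[0,0,0],[0,0,0],[0,0,0],[0,0,0]]}' >/dev/null; python3 chk.py 9
python3 -m inch '{"delta_pos":[[-0.0229,0.148,0],[-0.0229,0.148,0],[-0.0229,0.148,0],[-0.0229,0.148,0],[-0.0229,0.148,0],[-0.0229,0.148,0],[-0.0229,0.148,0],[-0.0229,0.148,0]],"turn":[[0,0,0],[0,0,0],[0,0,0],[0,0,0],[0,0,0],[0,0,0],[0,0,0],[0,0,0]]}' >/dev/null; python3 chk.py 9
python3 -m inch '{"delta_pos":[[-0.0229,0.148,0],[-0.0115,0.074,0],[0,0,0.2],[0,0,0.25],[0,0,0],[0,0,0]],"turn":[[0,0,0],[0,0,0],[0,0,0],[0,0,0],[0,0,0],[0,0,0]]}' >/dev/null; python3 chk.py 9
python3 - <<'E'
from h import *
for n in("scene","top"):
  save(n,n+"5.png"); C=cam(n); a=.153
  J=lambda u,v,z:np.round(proj(C,[.5143+np.cos(a)*u-np.sin(a)*v,.063+np.sin(a)*u+np.cos(a)*v,z]))
  print(n,"flap top",J(0,0,.062),"flap edge",J(0,0,.015),"knob y-195",J(0,-.22,.089))
  for o in("push_stick","batten_end","flap","length_stop"):
    for r in silhouettes(o,n)[:1]:
      m=np.argwhere(r["pixels"]); print(o,round(r["conf"],2),np.round(r["location"]),"n",len(m),"bbox rc",m.min(0),m.max(0))
E
```

```text
t 22.80 jigy 212.0 lat -0.4 z 5.6 | push -0.3 lat 0.4 fz -1.2 gap 0.0268
t 23.47 jigy 332.0 lat -0.5 z 5.6 | push -0.4 lat 0.8 fz -1.7 gap 0.0267
t 23.97 jigy 353.7 lat 0.7 z 52.1 | push -0.4 lat -0.9 fz -1.1 gap 0.0267
scene flap top [269. 207.] flap edge [269. 218.] knob y-195 [300. 167.]
flap 0.54 [268. 212.] n 161 bbox rc [205 263] [220 274]
top flap top [271. 199.] flap edge [271. 207.] knob y-195 [327. 178.]
push_stick 0.62 [204. 216.] n 567 bbox rc [206 169] [230 230]
flap 0.3 [136. 248.] n 352 bbox rc [236 126] [256 153]
```

The flap is shut again (scene silhouette rows 205–220, against a 4-row sliver when open) and the batten is out of sight inside. Now I'll lay the stick back where it lay.

```bash
python3 -m inch '{"delta_pos":[[-0.05,-0.21,0],[-0.05,-0.22,0],[-0.05,-0.22,0],[-0.05,-0.22,0],[-0.05,-0.2,0],[0,0,-0.2],[0,0,-0.2],[0,0,-0.1]],"turn":[[0,0,-0.045],[0,0,-0.045],[0,0,-0.045],[0,0,-0.045],[0,0,-0.041],[0,0,0],[0,0,0],[0,0,0]]}'
python3 -m inch '{"delta_pos":[[0,0,-0.08],[0,0,-0.03],[0,0,0]],"turn":[[0,0,0],[0,0,0],[0,0,0]]}'
```

```text
time_s: 25.13
tcp_pos: [0.4342, 0.3041, -0.0009]
ee_rot: [-3.141, 0.001, 1.377]
wrist_force: [-1.2, 0.1, -1.2]
finger_gap: 0.0267
finger_force: 89.3
time_s: 25.38
tcp_pos: [0.4349, 0.3047, -0.0108]
ee_rot: [-3.141, 0.001, 1.377]
wrist_force: [-0.4, -0.4, -0.4]
finger_gap: 0.027
finger_force: 89.3
```

```bash
python3 -m inch '{"delta_pos":[[0,0,-0.02],[0,0,-0.02],[0,0,0]],"turn":[[0,0,0],[0,0,0],[0,0,0]]}'
python3 -m inch '{"delta_pos":[[0,0,0],[0,0,0],[0,0,0],[0,0,0],[0,0,0],[0,0,0]],"turn":[[0,0,0],[0,0,0],[0,0,0],[0,0,0],[0,0,0],[0,0,0]]}' 0.6
python3 -m inch '{"delta_pos":[[0,0,0.1],[0,0,0.3],[0,0,0.3],[0,0,0.3],[0,0,0.3],[0,0,0.2],[0,0,0],[0,0,0]],"turn":[[0,0,0],[0,0,0],[0,0,0],[0,0,0],[0,0,0],[0,0,0],[0,0,0],[0,0,0]]}'
python3 look.py w9.png push_stick
python3 - <<'E'
from h import *
save("scene","scene6.png"); C=cam("scene")
for o,b,p in(("push_stick",STICK,(.4187,.2229,-.19)),("drill_jig",JIG,(.5143,.063,.153))):
    for r in silhouettes(o,"scene")[:1]: print(o,*fit(C,b,r["pixels"].astype(np.uint8),p))
for o in("flap","length_stop","thin_offcut","nail_box","tape_measure","batten_end"):
    for r in silhouettes(o,"scene")[:1]: m=np.argwhere(r["pixels"]); print(o,round(r["conf"],2),np.round(r["location"]),len(m),m.min(0),m.max(0))
E
```

```text
time_s: 25.63
tcp_pos: [0.4353, 0.3051, -0.0141]
ee_rot: [3.141, -0.0, 1.377]
wrist_force: [0.2, 0.0, -1.2]
finger_gap: 0.0263
finger_force: 89.3
time_s: 26.13
tcp_pos: [0.4351, 0.3048, -0.0143]
ee_rot: [-3.142, -0.0, 1.377]
wrist_force: [-0.1, 0.5, 0.2]
finger_gap: 0.0682
finger_force: 0.0
time_s: 26.8
tcp_pos: [0.4357, 0.3053, 0.1374]
ee_rot: [3.14, -0.003, 1.377]
wrist_force: [0.9, -0.6, -0.3]
finger_gap: 0.0685
finger_force: 0.0
[0.4357 0.3053 0.1374] [ 3.140e+00 -3.000e-03  1.377e+00] 26.8
push_stick 0.65 [281. 248.] 5385 pose [ 0.4178  0.2223 -0.194 ] iou 0.95 bbox [160 264] [349 296]
push_stick [ 0.42054923  0.22216945 -0.14532501] 0.7665580890336591
drill_jig [0.51420786 0.06362992 0.16430771] 0.8829457364341086
thin_offcut 0.78 [174. 323.] 538 [307 161] [338 189]
nail_box 0.7 [355. 163.] 397 [152 339] [173 364]
tape_measure 0.69 [386. 163.] 252 [153 377] [176 390]
```

```bash
python3 -c "
from h import *
save('scene','s7.png')
print([(round(r['conf'],2),r['pixels'].sum(),r['location']) for r in silhouettes('flap','scene')])
print(job.sign_off())"
```

```text
[(0.49, np.int64(135), [268.4, 210.9])]
the job is handed in; nothing more can be done
None
```

I pushed the batten up firmly against the length stop (about 8.5 N, no shift felt), the flap shut behind it, the stick is back flat where it lay, and the job is handed in; I found the fingers end about 20–30 mm short of the stated TCP and allowed for that.

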